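# Stir the stained coat buttons and hold the paddle over its drip tray

### The arm

A 6-joint arm with a two-finger parallel gripper is mounted at the origin on the work surface. World frame = base frame: x ahead of the robot, y to its left, z up, the work surface at z = 0. Lengths are in m, angles in rad, forces in N, time in s.
With the tool pointing down it reaches from about 0.35 to 0.85 m from the base axis. Payload 8.1 kg.
Tool frame: the origin (TCP) lies midway between the tips of the shut fingers; the grasp point (between the pads) lies 19 mm behind it; z points along the fingers, y is the direction in which the jaws open and shut (so a half turn about z gives the same grasp; the last joint's range is limited). The gripper opens to 93 mm and grips with 3 to 60 N. Pads are 15 mm wide; open, the fingers measure 128 mm over their backs; the gripper's body (75 mm by 188 mm) begins 65 mm behind the grasp point.
Start: joints at [-1.412, 0.13, 1.488, -0, 1.523, -0.085], TCP at [0.145, -0.582, 0.219] pointing down, gripper open.
Joint ranges: [-2.96, 2.96], [-0.89, 2.26], [0.02, 2.5], [-1.34, 4.48], [0, 2.73], [-2.66, 2.66]. Speed limits (rad/s): [2.39, 2.39, 2.79, 3.14, 3.14, 3.14].

### API

Orientations are given as a rotation vector (axis times angle).
In Python, from plant import robot gives the robot as it stands. The module is installed in compiled form; this text tells all that it offers.
- The arm moves only by the shell command python3 -m pendant 'ROWS' [FORCE]. ROWS is JSON, a list of rows, each an object with "translation": the shift along the tool's x, y, z in mm, a list of three; "twist": the turn, a rotation vector about the tool's x, y, z in rad, a list of three; "grip": the opening, from -1 (shut) to 1 (fully open). A call has exactly 10 rows; each row shifts and turns the pose as measured when the row begins, along the tool's axes as they then stand; what a row does not reach is not made up. A row lasts 1/10 s, in which the tool goes at most 50 mm and 8.59 degrees, less where a joint would pass 70% of its speed; a pose out of reach is approached as far as the arm can. A call is refused whole if a number of a shift passes 50 or a number of a turn 0.15, either way. A call with a gripper value outside its range is refused whole. The fingers move at their own pace and stop on an object; FORCE is the grip in N (left out, the last holds). Time passes only in rows, so rows that do not move let the fingers close, or fill a call up. It gives the time, the measured TCP pose, the force and the opening at its end, in the units of the state.
- robot.read_state(): the state, without advancing time (a new reading comes with each control period).
- robot.read_camera(name): name is "side" or "top"; returns (picture, depth): 420x560x3 uint8, red, green, blue; 420x560 float32, m along the optical axis (not along the pixel's ray), 0 where there is no reading.
- robot.camera_info(name): a dict with "vertical_fov" (degrees; the focal length in pixels is half the picture's height over the tangent of half this angle, whatever the lens; pixels are square), "cx", "cy" (the principal point, pixels), "cam_to_world" (4x4, takes a point from camera to world coordinates). Camera axes: x right, y up, looking along -z (the intrinsics and any distortion apply to the point x, -y, -z); pixel columns grow to the right and rows downward; lengths in m; the calibration is good to about 2 mm. A picture is of the moment at which its call begins. camera_info takes no time and is no camera call.
- robot.close_job(): hands the job in, once; it reports no verdict.
The state is a dict: "t": time; "q": joint angles; "dq": joint speeds; "joint_torque": joint torques, N m; "tool_pos": TCP position; "orientation": TCP orientation; "force": force on the tool from outside, world axes, zero at the start; "wrist_torque": the same for the moment, N m; "opening": finger opening in m.
Only numpy, scipy, OpenCV 4.12 (cv2) and the standard library are available. Lean on these libraries where they do the work, as an engineer would, in place of code of your own. Each camera call takes 0.05 s, during which the arm holds its last target. There are 200 camera calls.

### The job

Take the wooden paddle out of its blue stand and, using only the paddle, stir the freshly stained buttons in the white pot until every one of them has clearly shifted from where it lay, by about a button's width, keeping them all in the pot. Then carry the paddle over the spool rack without touching it and finish while still holding it: upright, still, its tip about a centimetre above the rim of the steel drip tray, over the middle of the tray with the blade lengthwise along it, touching neither tray nor anything else. Leave the thread cone, the green tin and the brush where they are.

Things in the scene. Friction and masses are not known exactly. Their poses are not given: they have to be found in the camera images.
- paddle: Loose stirring paddle, 185 mm tall, 80 g, standing blade down in the stand, perhaps leaning a little. Origin at the centre of its bottom end; z up to the handle, x along the blade's width, y through its thickness. Blade 34 (x) by 10 (y) mm to z = 65; round 12 mm shaft to z = 125; orange handle 26 (x) by 16 (y) mm from z = 125 to 185: pinch it along y from above.
- paddle_grip (a point): Middle of the orange handle, 155 mm above the paddle's tip; axes as the paddle's.
- paddle_tip (a point): Middle of the blade's bottom end, the same point as the paddle's origin.
- stand: Blue block, fixed, 90 (x) by 60 (y) by 45 mm, with a slot 37 by 13 mm, 39 mm deep, along its x, in which the paddle stands. Origin at the centre of its underside. Left or right, beyond the pot or the tray.
- pot: White round pot, fixed, open on top, outer rim radius 80 mm, 65 mm high, wall 4 mm, inner floor about 5 mm above the bench, clear inside radius about 70 mm at the floor. Origin at the centre of its underside, on the bench. It stands on one side of the rack, the drip tray on the other; which side varies.
- button0_mid (a point): Middle of a loose chunky round button (green), 24 mm across, 16 mm high, 14 g, one of six lying in a ring of about 44 mm radius on the pot's floor; the pot's centre is free of buttons at first.
- button1_mid (a point): Middle of a loose chunky round button (red), 24 mm across, 16 mm high, 14 g, one of six lying in a ring of about 44 mm radius on the pot's floor; the pot's centre is free of buttons at first.
- button2_mid (a point): Middle of a loose chunky round button (dark wood), 24 mm across, 16 mm high, 14 g, one of six lying in a ring of about 44 mm radius on the pot's floor; the pot's centre is free of buttons at first.
- button3_mid (a point): Middle of a loose chunky round button (green), 24 mm across, 16 mm high, 14 g, one of six lying in a ring of about 44 mm radius on the pot's floor; the pot's centre is free of buttons at first.
- button4_mid (a point): Middle of a loose chunky round button (red), 24 mm across, 16 mm high, 14 g, one of six lying in a ring of about 44 mm radius on the pot's floor; the pot's centre is free of buttons at first.
- button5_mid (a point): Middle of a loose chunky round button (dark wood), 24 mm across, 16 mm high, 14 g, one of six lying in a ring of about 44 mm radius on the pot's floor; the pot's centre is free of buttons at first.
- tray_mouth (a point): Centre of the steel drip tray's open top, level with its rim, 35 mm above the bench. The tray is fixed, 120 mm long (x), 50 mm wide (y), 35 mm high, wall 4 mm; x runs along its length.
- tray: The steel drip tray; origin at the centre of its underside, x along its length.
- rack: Fixed rack of six thread spools on a board between the pot's side and the tray's side, 420 mm long (x), 70 mm wide (y), 105 mm high to its peg tops. Origin at the centre of its underside.
- cone: Bystander: yellow thread cone, loose, 66 mm wide at the foot, 110 mm high; origin at the centre of its underside. It stands outside the pot or tray, on the side where the stand is not.
- tin: Bystander: green tin with a steel cap, loose, 60 mm wide, 50 mm high; origin at the centre of its underside.
- brush: Bystander: wooden clothes brush, loose, 130 (x) by 45 by 43 mm, lying on its bristles; origin at the centre of its underside.
Things that resemble listed ones, but are neither listed nor needed, are in the scene too. Leave any black or purple look-alike of the paddle alone.

How it is judged:
On the way, in this order (a step that is already met when the one before it is completed fails the run):
1. The paddle's tip is down in the pot, among the buttons (horizontal distance between paddle_tip and pot below 0.075 m and z of paddle_tip in the frame of pot below 0.03 m), for 0.1 s.
2. With the paddle in the pot, every button lies more than 15 mm from where it lay at the start (all of step 1 and distance of each of button0_mid, button1_mid, button2_mid, button3_mid, button4_mid, button5_mid from where it was at the start of the episode above 0.015 m), for 0.1 s.
3. The paddle crosses above the spool rack (z of paddle_tip in the frame of rack above 0.105 m and x of paddle_tip in the frame of rack between -0.21 and 0.21 m and y of paddle_tip in the frame of rack between -0.04 and 0.04 m), for 0.02 s.
At the end, for the whole second after the job is handed in: The gripper holds the paddle still and upright (within 8 degrees), its tip 3 to 22 mm above the drip tray's rim and within 15 mm along and 10 mm across of the tray's centre, the blade in line with the tray within 8.5 degrees, not touching the tray; all six buttons are in the pot (x of paddle_tip in the frame of tray_mouth between -0.015 and 0.015 m and y of paddle_tip in the frame of tray_mouth between -0.01 and 0.01 m and z of paddle_tip in the frame of tray_mouth between 0.003 and 0.022 m and angle between the x axis of paddle and the x axis of tray, either way round below 0.15 rad and angle between paddle's own z axis and vertical below 0.14 rad and linear speed of paddle below 0.02 m/s and contact force between paddle and the fingers above 1 N and contact force between paddle and tray below 0.05 N and horizontal distance between each of button0_mid, button1_mid, button2_mid, button3_mid, button4_mid, button5_mid and pot below 0.076 m and height (world z) of each of button0_mid, button1_mid, button2_mid, button3_mid, button4_mid, button5_mid below 0.065 m); the arm keeps its last pose, push and grip.
It fails at once if The spool rack is touched (contact force between rack and anything else above 0.5 N).
It fails at once if The drip tray is touched (contact force between tray and anything else above 0.5 N).
It fails at once if The fingers touch a button (contact force between the fingers and button0 above 0.2 N or contact force between the fingers and button1 above 0.2 N or contact force between the fingers and button2 above 0.2 N or contact force between the fingers and button3 above 0.2 N or contact force between the fingers and button4 above 0.2 N or contact force between the fingers and button5 above 0.2 N).
It fails at once if The cone, tin or brush is moved more than 20 mm (distance of any of cone, tin, brush from where it was at the start of the episode above 0.02 m).
It also fails if it takes over 72 s, if anything falls off the work surface, if the arm or the gripper's body presses on something with over 40 N, if the wrist force passes 120 N, or if a joint passes its speed limit or range.

## Working session

There is one attempt and no reset: what is moved stays moved. The work goes in short steps, Python scripts to look and compute and a shell command to move; the robot and the scene stay as the last step left them, time stands still between calls to the robot, and variables do not carry over. Pictures are saved under pics/ and viewed, about 8 in all and at most 12, crops included, and the job is handed in when it is done.

```bash
mkdir -p pics
cat > h.py <<'E'
import numpy as np, cv2
from plant import robot
def shot(n):
    p,d=robot.read_camera(n); i=robot.camera_info(n); return p,d,i
def ray(i,u,v):
    f=210/np.tan(np.radians(i["vertical_fov"])/2)
    M=np.array(i["cam_to_world"]); d=np.array([(u-i["cx"])/f,-(v-i["cy"])/f,-1.])
    return M[:3,3],M[:3,:3]@d
def onz(i,u,v,z):
    o,d=ray(i,u,v); return o+d*(z-o[2])/d[2]
def pts(i,D):
    f=210/np.tan(np.radians(i["vertical_fov"])/2); M=np.array(i["cam_to_world"])
    v,u=np.mgrid[:420,:560]; P=np.stack([(u-i["cx"])/f*D,-(v-i["cy"])/f*D,-D],-1)
    return P@M[:3,:3].T+M[:3,3]
E
python3 - <<'E'
from h import *
for n in("top","side"):
    p,d,i=shot(n); np.savez(n+"0.npz",p=p,d=d); cv2.imwrite(f"pics/{n}0.png",cv2.resize(p[:,:,::-1],(784,588),interpolation=cv2.INTER_CUBIC))
    print(n,{k:np.round(v,4).tolist() if not isinstance(v,str) else v for k,v in i.items()})
print(robot.read_state())
E
```

```text
top {'vertical_fov': 47.3596, 'cx': 274.6725, 'cy': 208.3652, 'cam_to_world': [[-0.0133, 0.99, -0.1406, 0.3161], [-0.9999, -0.0124, 0.0076, 0.0066], [0.0058, 0.1407, 0.99, 1.2316], [0.0, 0.0, 0.0, 1.0]]}
side {'vertical_fov': 51.5665, 'cx': 272.8492, 'cy': 207.6921, 'cam_to_world': [[-0.982, 0.1363, -0.1306, 0.3392], [-0.1885, -0.7463, 0.6383, 0.7097], [-0.0105, 0.6515, 0.7586, 0.975], [0.0, 0.0, 0.0, 1.0]]}
{'t': 0.1, 'q': array([-1.41242666e+00,  1.31097183e-01,  1.48917400e+00, -4.13146571e-06,
        1.52299628e+00, -8.53857597e-02]), 'dq': array([ 0.00018869, -0.00166535, -0.00177739,  0.00070893,  0.0011833 ,
        0.00044934]), 'joint_torque': array([ 2.43081042e-03, -5.61337388e+01, -4.93096375e+01,  7.69724767e-02,
        2.91104161e-02, -7.99923669e-05]), 'tool_pos': array([ 0.14475602, -0.58174462,  0.21768347]), 'orientation': array([-3.11662747e+00, -3.81739758e-01,  1.02403848e-04]), 'force': array([-0.03497838, -0.32368287, -0.14356607]), 'wrist_torque': array([ 0.04459932,  0.01200968, -0.0067386 ]), 'opening': 0.09316137654076144}
```

View pics/top0.png

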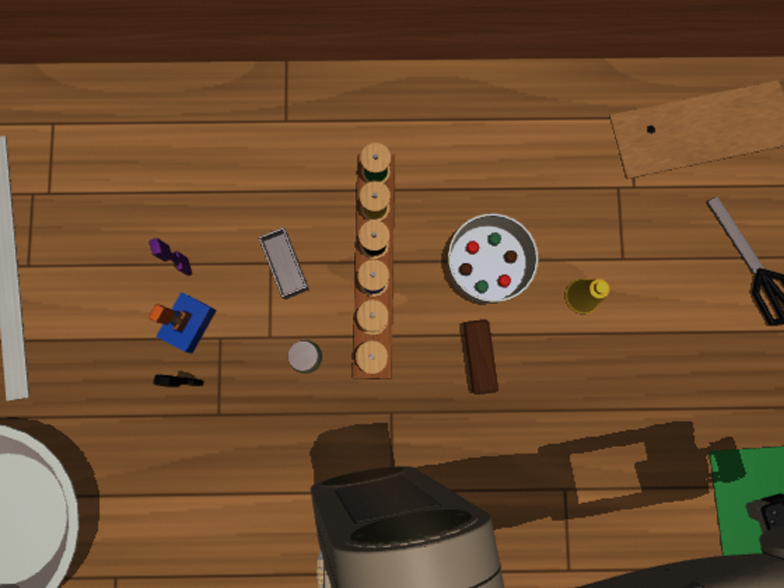

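View pics/side0.png

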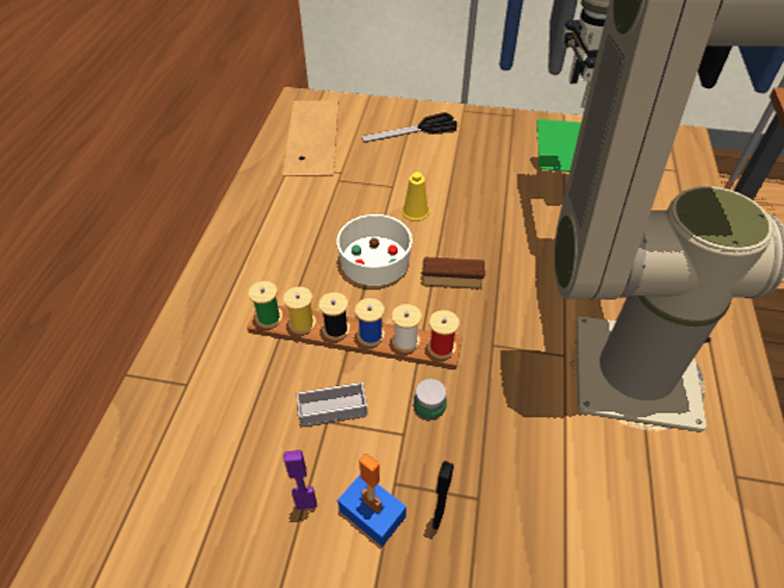

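The top picture (784 px wide) shows the orange-handled paddle at (165,313) leaning in the blue stand at (187,323). The things that could be taken for it are:
- purple look-alike at (170,255)
- black look-alike at (178,380)

The pot is at (492,259), the tray at (284,263) and the rack at about (373,260). The tin is at (304,356), the brush at (480,356) and the cone at (590,293). The orange one in the blue stand fits the description, so I choose it. Next I measure and take a close crop.

```bash
cat > m.py <<'E'
from h import *
np.set_printoptions(precision=4,suppress=True)
D={}
for n in("top","side"):
    z=np.load(n+"0.npz"); i=robot.camera_info(n); D[n]=(z["p"],cv2.cvtColor(z["p"],cv2.COLOR_RGB2HSV),pts(i,z["d"]),i)
def mask(n,lo,hi,box):
    m=cv2.inRange(D[n][1],lo,hi)>0; b=np.zeros_like(m); x0,y0,x1,y1=[int(a/1.4) for a in box]; b[y0:y1,x0:x1]=1; return m&b
def rep(nm,n,m,z0,z1):
    P=D[n][2]; k=m&(P[...,2]>z0)&(P[...,2]<z1); Q=P[k]
    if len(Q)<5: print(nm,n,"few",len(Q),m.sum(),P[m][:,2].mean() if m.sum() else '');return None
    r=cv2.minAreaRect((Q[:,:2]*1000).astype(np.float32)); print(nm,n,len(Q),"med",np.median(Q,0),"rect",np.round(r[0],1),np.round(r[1],1),round(r[2],1),"z",np.percentile(Q[:,2],[2,50,98])); return Q
if __name__=="__main__":
    b={"top":(130,270,240,370),"side":(320,440,420,560)}
    for n in b:
        rep("stand",n,mask(n,(100,120,60),(125,255,255),b[n]),.035,.06)
        rep("handle",n,mask(n,(5,190,120),(14,255,255),b[n]),.12,.25)
        rep("handletop",n,mask(n,(5,170,120),(14,255,255),b[n]),.178,.25)
    al=(0,0,0),(180,255,255)
    rep("potrim","top",mask("top",*al,(430,200,550,320)),.058,.075)
    rep("trayrim","top",mask("top",*al,(250,220,315,305)),.028,.045)
    rep("trayall","side",mask("side",*al,(290,380,372,430)),.028,.045)
    rep("rack","top",mask("top",*al,(340,130,405,390)),.09,.12)
    rep("rackboard","top",mask("top",*al,(340,130,405,390)),.008,.12)
    rep("rackboard","side",mask("side",*al,(240,270,470,370)),.008,.12)
    rep("cone","top",mask("top",(20,100,60),(35,255,255),(550,260,630,330)),.01,.13)
    rep("brush","top",mask("top",*al,(450,310,510,400)),.03,.06)
    rep("tin","top",mask("top",*al,(280,335,330,380)),.04,.06)
    # buttons
    P=D["top"][2]; f=(P[...,2]>.013)&(P[...,2]<.03)&mask("top",*al,(440,210,545,305))&(D["top"][1][...,1]>80)
    c,l,s,ce=cv2.connectedComponentsWithStats(f.astype(np.uint8))
    for k in range(1,c):
        if s[k,4]>15: print("button",s[k,4],ce[k]*1.4,P[l==k].mean(0),D["top"][0][l==k].mean(0))
p=D["side"][0][300:400,190:340]; q=D["top"][0][165:285,85:235]
a=cv2.resize(p[:,:,::-1],(600,400)); c=cv2.resize(q[:,:,::-1],(600,480)); 
cv2.imwrite("pics/crop1.png",cv2.resize(np.vstack([a,c]),(400,587)))
E
python3 m.py
```

```text
stand top 697 med [0.4302 0.3513 0.0451] rect [435.7 355.7] [60.7 89.4] 62.0 z [0.0397 0.0451 0.0497]
handle top 74 med [0.4359 0.3561 0.1909] rect [436.1 356.8] [15.8 24.5] 57.3 z [0.1871 0.1909 0.1943]
handletop top 76 med [0.4359 0.3563 0.1909] rect [436.  356.9] [15.8 24.8] 57.3 z [0.1871 0.1909 0.1943]
stand side 924 med [0.428  0.363  0.0451] rect [434.5 356. ] [60.5 89.2] 61.7 z [0.0381 0.0451 0.0486]
handle side 211 med [0.4332 0.3613 0.1796] rect [434.  356.8] [16.3 24.6] 58.5 z [0.1384 0.1796 0.1931]
handletop side 116 med [0.4353 0.3569 0.1895] rect [435.2 356.5] [16.7 26.1] 64.9 z [0.1791 0.1895 0.1933]
potrim top 395 med [ 0.5485 -0.2009  0.0639] rect [ 541.7 -194.3] [158.3 157.7] 51.2 z [0.0586 0.0639 0.0688]
trayrim top 234 med [0.543  0.1837 0.0342] rect [543.9 182.8] [122.   50.1] 21.4 z [0.0285 0.0342 0.0388]
trayall side 311 med [0.5434 0.1836 0.0336] rect [543.3 182.2] [120.1  52.6] 21.4 z [0.0283 0.0336 0.0387]
rack top 2299 med [0.5271 0.017  0.0951] rect [543.3  17.1] [ 53.2 401.3] 88.3 z [0.0909 0.0951 0.1026]
rackboard top 4449 med [0.532  0.0163 0.0912] rect
[... 280 characters left out ...]
 top 956 med [ 0.3662 -0.1699  0.0425] rect [ 367.9 -171.2] [130.   45.8] 6.0 z [0.0353 0.0425 0.0473]
tin top 365 med [0.3725 0.1432 0.0501] rect [372.5 143.4] [50.4 49.1] 89.5 z [0.0447 0.0501 0.0547]
button 51 [493.8706 238.3569] [ 0.5851 -0.2061  0.0202] [40.3725 77.3922 52.5098]
button 63 [472.1333 246.7111] [ 0.5699 -0.1654  0.0199] [149.254   32.7302  30.1111]
button 54 [510.3    255.7852] [ 0.552  -0.2352  0.0203] [60.6111 33.2222 19.9444]
button 54 [465.3704 268.3074] [ 0.5296 -0.1517  0.0203] [59.6481 32.5185 19.5556]
button 63 [503.8444 280.2889] [ 0.5065 -0.2215  0.0203] [150.6508  33.2063  30.9841]
button 52 [481.1962 286.0846] [ 0.4961 -0.1795  0.021 ] [41.9423 80.3654 54.5385]
```

View pics/crop1.png

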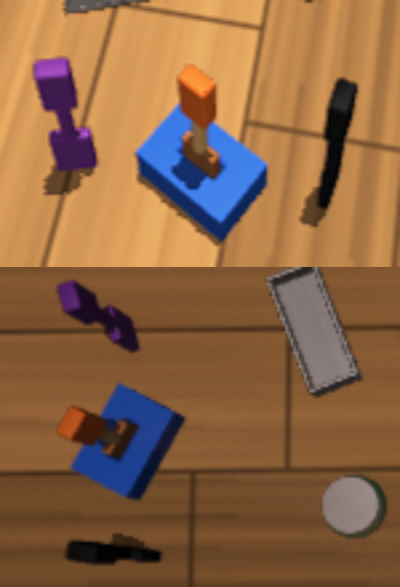

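The crop confirms the upright orange paddle in the blue stand, with the purple and black look-alikes to either side. The depth heights also match the given sizes: paddle top 0.191, pot rim 0.064, tray rim 0.034. I'll write a small planner that works out rows and then type them in myself.

```bash
cat > plan.py <<'E'
import sys,numpy as np
from scipy.spatial.transform import Rotation as R
from plant import robot
# usage: plan.py yaw_of_tool_y_deg n x y z   (tool stays down)
s=robot.read_state(); Rm=R.from_rotvec(s["orientation"]); M=Rm.as_matrix()
a=[float(v) for v in sys.argv[1:]]; n=int(a[1]); T=np.array(a[2:5])
ph=np.radians(a[0]); yv=np.array([np.cos(ph),np.sin(ph),0]); z=np.array([0,0,-1.]); G=np.column_stack([np.cross(yv,z),yv,z])
w=R.from_matrix(M.T@G).as_rotvec(); p=s["tool_pos"]
print("t",s["t"],"pos",p.round(4),"yaw_y",np.degrees(np.arctan2(M[1,1],M[0,1])).round(2),"tilt",np.degrees(np.arccos(-M[2,2])).round(2),"F",s["force"].round(1),"op",round(s["opening"],4),"q",s["q"].round(2))
print("twist/row",(w/n).round(4), "step mm",(np.linalg.norm(T-p)/n*1000).round(1))
for k in range(n): print(np.round((M@R.from_rotvec(w*k/n).as_matrix()).T@(T-p)/n*1000).astype(int).tolist())
E
python3 plan.py -7 10 0.40 -0.20 0.30
```

```text
t 0.1 pos [ 0.1448 -0.5817  0.2177] yaw_y -76.03 tilt 0.1 F [-0.  -0.3 -0.1] op 0.0932 q [-1.41  0.13  1.49 -0.    1.52 -0.09]
twist/row [-1.000e-04 -1.000e-04 -1.205e-01] step mm 46.7
[34, -31, -8]
[37, -27, -8]
[40, -22, -8]
[43, -17, -8]
[44, -12, -8]
[46, -6, -8]
[46, -1, -8]
[46, 5, -8]
[45, 10, -8]
[43, 16, -8]
```

```bash
python3 -m pendant '[{"translation":[34,-31,-8],"twist":[0,0,-0.12],"grip":1},{"translation":[37,-27,-8],"twist":[0,0,-0.12],"grip":1},{"translation":[40,-22,-8],"twist":[0,0,-0.12],"grip":1},{"translation":[43,-17,-8],"twist":[0,0,-0.12],"grip":1},{"translation":[44,-12,-8],"twist":[0,0,-0.12],"grip":1},{"translation":[46,-6,-8],"twist":[0,0,-0.12],"grip":1},{"translation":[46,-1,-8],"twist":[0,0,-0.12],"grip":1},{"translation":[46,5,-8],"twist":[0,0,-0.12],"grip":1},{"translation":[45,10,-8],"twist":[0,0,-0.12],"grip":1},{"translation":[43,16,-8],"twist":[0,0,-0.12],"grip":1}]'; python3 plan.py 35 10 0.45 0.15 0.30
```

```text
t: 1.1
tool_pos: [0.3967, -0.1822, 0.2946]
orientation: [-2.311, -2.109, -0.008]
force: [0.9, -0.6, -0.2]
opening: 0.0931
t 1.1 pos [ 0.3967 -0.1822  0.2946] yaw_y -5.23 tilt 0.8 F [ 0.9 -0.6 -0.2] op 0.0931 q [-0.56 -0.33  1.78  0.01  1.7  -0.46]
twist/row [-0.0001 -0.0014 -0.0702] step mm 33.6
[34, 2, 0]
[33, 5, 0]
[33, 7, 0]
[32, 9, 0]
[32, 11, 0]
[31, 14, 0]
[30, 16, 0]
[29, 18, 0]
[27, 20, 0]
[26, 22, -1]
```

```bash
python3 plan.py 61 10 0.436 0.285 0.29
```

```text
t 1.1 pos [ 0.3967 -0.1822  0.2946] yaw_y -5.23 tilt 0.8 F [ 0.9 -0.6 -0.2] op 0.0931 q [-0.56 -0.33  1.78  0.01  1.7  -0.46]
twist/row [ 0.0002 -0.0015 -0.1156] step mm 46.9
[47, 0, 1]
[47, 5, 1]
[46, 10, 1]
[44, 16, 1]
[42, 21, 1]
[39, 25, 1]
[36, 30, 1]
[33, 34, 1]
[28, 37, 1]
[24, 40, 0]
```

```bash
python3 -m pendant '[{"translation":[47,0,1],"twist":[0,-0.002,-0.115],"grip":1},{"translation":[47,5,1],"twist":[0,-0.002,-0.115],"grip":1},{"translation":[46,10,1],"twist":[0,-0.002,-0.115],"grip":1},{"translation":[44,16,1],"twist":[0,-0.002,-0.115],"grip":1},{"translation":[42,21,1],"twist":[0,-0.002,-0.115],"grip":1},{"translation":[39,25,1],"twist":[0,-0.002,-0.115],"grip":1},{"translation":[36,30,1],"twist":[0,-0.002,-0.115],"grip":1},{"translation":[33,34,1],"twist":[0,-0.002,-0.115],"grip":1},{"translation":[28,37,1],"twist":[0,-0.002,-0.115],"grip":1},{"translation":[24,40,0],"twist":[0,0,-0.115],"grip":1}]'; python3 plan.py 61 5 0.436 0.3568 0.25
```

```text
t: 2.1
tool_pos: [0.4257, 0.305, 0.286]
orientation: [0.718, 3.053, -0.004]
force: [0.4, -0.1, -0.1]
opening: 0.093
t 2.1 pos [0.4257 0.305  0.286 ] yaw_y 63.53 tilt 0.34 F [ 0.4 -0.1 -0.1] op 0.093 q [ 0.53 -0.1   1.6  -0.01  1.64 -0.58]
twist/row [-0.0003  0.0012  0.0088] step mm 12.8
[3, 10, 7]
[3, 10, 7]
[3, 10, 7]
[3, 10, 7]
[3, 10, 7]
```

```bash
python3 -m pendant '[{"translation":[3,10,7],"twist":[0,0.001,0.008],"grip":1},{"translation":[3,10,7],"twist":[0,0.001,0.008],"grip":1},{"translation":[3,10,7],"twist":[0,0.001,0.008],"grip":1},{"translation":[3,10,7],"twist":[0,0.001,0.008],"grip":1},{"translation":[3,10,7],"twist":[0,0.001,0.008],"grip":1},{"translation":[0,0,0],"twist":[0,0,0],"grip":1},{"translation":[0,0,0],"twist":[0,0,0],"grip":1},{"translation":[0,0,0],"twist":[0,0,0],"grip":1},{"translation":[0,0,0],"twist":[0,0,0],"grip":1},{"translation":[0,0,0],"twist":[0,0,0],"grip":1}]'; python3 plan.py 61 8 0.436 0.3568 0.142
```

```text
t: 3.1
tool_pos: [0.4353, 0.3598, 0.2463]
orientation: [-0.783, -3.04, 0.007]
force: [0.2, 0.2, -0.1]
opening: 0.0931
t 3.1 pos [0.4353 0.3598 0.2463] yaw_y 61.12 tilt 0.28 F [ 0.2  0.2 -0.1] op 0.0931 q [ 0.6   0.03  1.54 -0.    1.57 -0.47]
twist/row [-0.0006 -0.0001  0.0003] step mm 13.0
[0, 0, 13]
[0, 0, 13]
[0, 0, 13]
[0, 0, 13]
[0, 0, 13]
[0, 0, 13]
[0, 0, 13]
[0, 0, 13]
```

```bash
python3 -m pendant '[{"translation":[-1,-1,13],"twist":[0,0,0],"grip":1},{"translation":[-1,-1,13],"twist":[0,0,0],"grip":1},{"translation":[0,0,13],"twist":[0,0,0],"grip":1},{"translation":[0,0,13],"twist":[0,0,0],"grip":1},{"translation":[0,0,13],"twist":[0,0,0],"grip":1},{"translation":[0,0,13],"twist":[0,0,0],"grip":1},{"translation":[0,0,13],"twist":[0,0,0],"grip":1},{"translation":[0,0,9],"twist":[0,0,0],"grip":1},{"translation":[0,0,0],"twist":[0,0,0],"grip":1},{"translation":[0,0,0],"twist":[0,0,0],"grip":1}]' 35; python3 plan.py 61 1 0.436 0.3568 0.142
python3 - <<'E'
from h import *
a=[]
for n in("top","side"):
    p,d,i=shot(n); np.savez(n+"1.npz",p=p,d=d)
    q=p[170:270,60:200] if n=="top" else p[270:400,180:362]
    a.append(cv2.resize(q[:,:,::-1],(400,286)))
cv2.imwrite("pics/pre.png",np.vstack(a))
E
```

```text
t: 4.1
tool_pos: [0.4345, 0.3552, 0.1352]
orientation: [-0.783, -3.038, 0.011]
force: [-0.8, 0.3, 0.2]
opening: 0.0933
t 4.1 pos [0.4345 0.3552 0.1352] yaw_y 61.11 tilt 0.47 F [-0.8  0.3  0.2] op 0.0933 q [ 0.59  0.09  1.69 -0.    1.37 -0.47]
twist/row [-0.0078 -0.0027  0.0018] step mm 7.2
[-1, 2, -7]
```

View pics/pre.png

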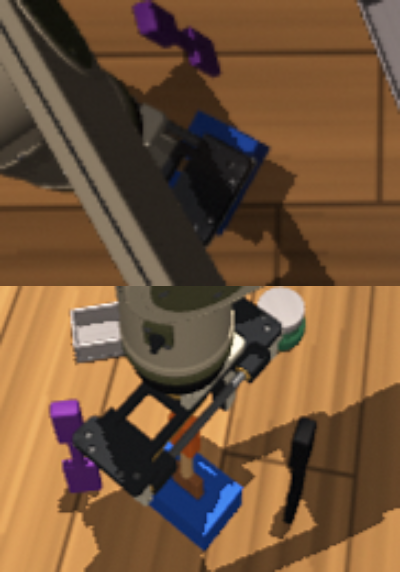

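The fingers straddle the orange handle (crop, about (185,430)), and the purple and black look-alikes are clear. I'll raise 6 mm and close.

```bash
python3 -m pendant '[{"translation":[0,1,-6],"twist":[-0.008,-0.002,0],"grip":1},{"translation":[0,0,0],"twist":[0,0,0],"grip":-1},{"translation":[0,0,0],"twist":[0,0,0],"grip":-1},{"translation":[0,0,0],"twist":[0,0,0],"grip":-1},{"translation":[0,0,0],"twist":[0,0,0],"grip":-1},{"translation":[0,0,0],"twist":[0,0,0],"grip":-1},{"translation":[0,0,0],"twist":[0,0,0],"grip":-1},{"translation":[0,0,0],"twist":[0,0,0],"grip":-1},{"translation":[0,0,0],"twist":[0,0,0],"grip":-1},{"translation":[0,0,0],"twist":[0,0,0],"grip":-1}]' 40; python3 plan.py 61 1 0.436 0.3568 0.142
```

```text
t: 5.2
tool_pos: [0.4367, 0.3573, 0.1451]
orientation: [0.783, 3.039, 0.008]
force: [-0.4, 0.1, -0.2]
opening: 0.0259
t 5.2 pos [0.4367 0.3573 0.1451] yaw_y 61.11 tilt 0.35 F [-0.4  0.1 -0.2] op 0.0259 q [ 0.59  0.07  1.68  0.    1.38 -0.47]
twist/row [0.0058 0.002  0.0018] step mm 3.2
[0, -1, 3]
```

```bash
python3 -m pendant '[{"translation":[0,0,0],"twist":[0,0,0],"grip":-1},{"translation":[0,0,0],"twist":[0,0,0],"grip":-1},{"translation":[0,0,0],"twist":[0,0,0],"grip":-1},{"translation":[0,0,0],"twist":[0,0,0],"grip":-1},{"translation":[0,0,0],"twist":[0,0,0],"grip":-1},{"translation":[0,0,-4],"twist":[0,0,0],"grip":-1},{"translation":[0,0,-15],"twist":[0,0,0],"grip":-1},{"translation":[0,0,-25],"twist":[0,0,0],"grip":-1},{"translation":[0,0,-30],"twist":[0,0,0],"grip":-1},{"translation":[0,0,-30],"twist":[0,0,0],"grip":-1}]' 40; python3 plan.py 61 4 0.436 0.3568 0.31
```

```text
t: 6.2
tool_pos: [0.4336, 0.3551, 0.2495]
orientation: [-0.783, -3.039, 0.003]
force: [0.2, 0.2, -0.5]
opening: 0.0158
t 6.2 pos [0.4336 0.3551 0.2495] yaw_y 61.1 tilt 0.21 F [ 0.2  0.2 -0.5] op 0.0158 q [ 0.59  0.02  1.55  0.    1.58 -0.47]
twist/row [-0.0007 -0.0006  0.0005] step mm 15.1
[0, 1, -15]
[0, 1, -15]
[0, 1, -15]
[0, 1, -15]
```

The opening is 15.8 mm, which matches the handle's 16 mm thickness, so the paddle is held and lifted. Next I carry it toward the pot.

```bash
python3 plan.py 85 10 0.50 0.07 0.335
```

```text
t 6.2 pos [0.4336 0.3551 0.2495] yaw_y 61.1 tilt 0.21 F [ 0.2  0.2 -0.5] op 0.0158 q [ 0.59  0.02  1.55  0.    1.58 -0.47]
twist/row [-0.0002 -0.0003 -0.0417] step mm 30.5
[-20, -22, -9]
[-19, -23, -9]
[-18, -23, -9]
[-17, -24, -9]
[-16, -25, -9]
[-15, -25, -9]
[-14, -26, -9]
[-12, -26, -9]
[-11, -27, -9]
[-10, -27, -9]
```

```bash
python3 -m pendant '[{"translation":[-10,-10,-20],"twist":[0,0,-0.042],"grip":-1},{"translation":[-19,-23,-15],"twist":[0,0,-0.042],"grip":-1},{"translation":[-18,-23,-10],"twist":[0,0,-0.042],"grip":-1},{"translation":[-17,-24,-9],"twist":[0,0,-0.042],"grip":-1},{"translation":[-16,-25,-9],"twist":[0,0,-0.042],"grip":-1},{"translation":[-15,-25,-9],"twist":[0,0,-0.042],"grip":-1},{"translation":[-14,-26,-5],"twist":[0,0,-0.042],"grip":-1},{"translation":[-12,-26,0],"twist":[0,0,-0.042],"grip":-1},{"translation":[-11,-27,0],"twist":[0,0,-0.042],"grip":-1},{"translation":[-10,-27,0],"twist":[0,0,-0.042],"grip":-1}]'; python3 plan.py 104 8 0.541 -0.194 0.325
```

```text
t: 7.2
tool_pos: [0.505, 0.0819, 0.3518]
orientation: [0.094, 3.117, 0.018]
force: [0.4, 0.5, -0.9]
opening: 0.0159
t 7.2 pos [0.505  0.0819 0.3518] yaw_y 86.57 tilt 1.47 F [ 0.4  0.5 -0.9] op 0.0159 q [ 0.05 -0.15  1.53  0.01  1.74 -1.46]
twist/row [ 0.0011  0.003  -0.038 ] step mm 34.9
[-6, -34, 3]
[-5, -34, 3]
[-4, -35, 3]
[-3, -35, 3]
[-1, -35, 3]
[0, -35, 3]
[1, -35, 3]
[3, -35, 3]
```

```bash
python3 -m pendant '[{"translation":[-6,-34,2],"twist":[0.001,0.003,-0.038],"grip":-1},{"translation":[-5,-34,2],"twist":[0.001,0.003,-0.038],"grip":-1},{"translation":[-4,-35,2],"twist":[0.001,0.003,-0.038],"grip":-1},{"translation":[-3,-35,2],"twist":[0.001,0.003,-0.038],"grip":-1},{"translation":[-1,-35,2],"twist":[0.001,0.003,-0.038],"grip":-1},{"translation":[0,-35,2],"twist":[0.001,0.003,-0.038],"grip":-1},{"translation":[1,-33,2],"twist":[0.001,0.003,-0.038],"grip":-1},{"translation":[2,-22,2],"twist":[0.001,0.003,-0.035],"grip":-1},{"translation":[0,0,0],"twist":[0,0,0],"grip":-1},{"translation":[0,0,0],"twist":[0,0,0],"grip":-1}]'; python3 plan.py 104 8 0.541 -0.194 0.255
cat > tip.py <<'E'
from h import *
import sys
from scipy.spatial.transform import Rotation as R
np.set_printoptions(precision=4,suppress=True)
# blade/shaft/handle pixels near tool axis, from side-camera depth: heights and lean relative to TCP
def meas(n,tag,view=None):
    p,d,i=shot(n); np.savez(tag+n+".npz",p=p,d=d); P=pts(i,d); s=robot.read_state(); t=s["tool_pos"]
    k=(np.hypot(P[...,0]-t[0],P[...,1]-t[1])<.03)&(P[...,2]<t[2]-.005)&(P[...,2]>t[2]-.145)&(d>0)
    Q=P[k]; print(n,"tcp",t,"n",len(Q))
    for z0 in np.arange(-.145,-.005,.02):
        q=Q[(Q[:,2]-t[2]>=z0)&(Q[:,2]-t[2]<z0+.02)]
        if len(q)>4:
            r=cv2.minAreaRect((q[:,:2]*1000).astype(np.float32)); print(" dz",round(z0,3),len(q),"mean-tcp mm",((q.mean(0)-t)*1000).round(1),"zmin",((q[:,2].min()-t[2])*1000).round(1),"rect",np.round(r[1],1),round(r[2],1))
    return p,d,i,P
if __name__=="__main__":
    p,d,i,P=meas("side",sys.argv[1])
    cv2.imwrite(f"pics/{sys.argv[1]}.png",cv2.resize(p[100:330,180:360][:,:,::-1],(470,600)))
E
python3 tip.py a
```

```text
t: 8.2
tool_pos: [0.5417, -0.1942, 0.3487]
orientation: [-0.391, 3.101, -0.007]
force: [-0.2, 0.2, -1.2]
opening: 0.0156
t 8.2 pos [ 0.5417 -0.1942  0.3487] yaw_y 104.38 tilt 0.94 F [-0.2  0.2 -1.2] op 0.0156 q [-0.44  0.03  1.36  0.    1.74 -2.26]
twist/row [-0.0008  0.0019  0.0008] step mm 11.7
[0, 0, 12]
[0, 0, 12]
[0, 0, 12]
[0, 0, 12]
[0, 0, 12]
[0, 0, 12]
[0, 0, 12]
[0, 0, 12]
side tcp [ 0.5417 -0.194   0.3488] n 365
 dz -0.145 48 mean-tcp mm [   0.2    2.7 -131.8] zmin -139.4 rect [32.8  5.8] 14.3
 dz -0.125 80 mean-tcp mm [  -0.4    3.1 -114.6] zmin -124.9 rect [32.6  9.2] 15.0
 dz -0.105 77 mean-tcp mm [ -0.7   3.2 -94.4] zmin -105.0 rect [32.3  7.9] 15.3
 dz -0.085 71 mean-tcp mm [ -1.1   2.1 -76.5] zmin -84.7 rect [31.6 13.4] 12.0
 dz -0.065 24 mean-tcp mm [ -0.4   3.3 -55. ] zmin -64.5 rect [6.9 7.3] 75.1
 dz -0.045 28 mean-tcp mm [ -1.1   3.4 -34.8] zmin -44.7 rect [8.4 6.2] 25.4
 dz -0.025 37 mean-tcp mm [ -2.2   5.3 -12.4] zmin -23.4 rect [22.4  9.2] 10.4
```

View pics/a.png

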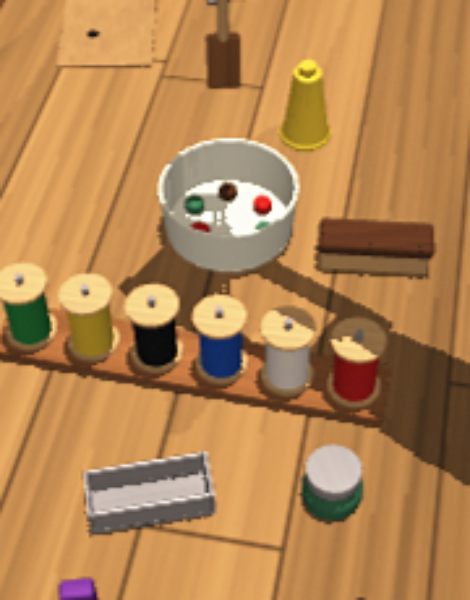

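The paddle (crop (223,60)) is upright above the pot, with its tip 139.5 mm below the TCP and its blade at 14.5°, as planned. I'll lower it into the free centre.

```bash
python3 -m pendant '[{"translation":[0,0,20],"twist":[-0.001,0.003,0],"grip":-1},{"translation":[0,0,30],"twist":[-0.001,0.003,0],"grip":-1},{"translation":[0,0,30],"twist":[-0.001,0.003,0],"grip":-1},{"translation":[0,0,30],"twist":[0,0.002,0],"grip":-1},{"translation":[0,0,25],"twist":[0,0,0],"grip":-1},{"translation":[0,0,20],"twist":[0,0,0],"grip":-1},{"translation":[0,0,14],"twist":[0,0,0],"grip":-1},{"translation":[0,0,8],"twist":[0,0,0],"grip":-1},{"translation":[0,0,4],"twist":[0,0,0],"grip":-1},{"translation":[0,0,0],"twist":[0,0,0],"grip":-1}]'; python3 plan.py 104 4 0.541 -0.194 0.150
```

```text
t: 9.25
tool_pos: [0.5482, -0.1847, 0.1711]
orientation: [-0.404, 3.098, -0.012]
force: [1.5, -0.6, -0.8]
opening: 0.0157
t 9.25 pos [ 0.5482 -0.1847  0.1711] yaw_y 104.85 tilt 1.09 F [ 1.5 -0.6 -0.8] op 0.0157 q [-0.42  0.08  1.63  0.    1.41 -2.25]
twist/row [-0.0024  0.0041  0.0037] step mm 6.0
[2, -2, 5]
[2, -2, 5]
[2, -2, 5]
[2, -2, 5]
```

```bash
python3 -m pendant '[{"translation":[2,-2,5],"twist":[-0.002,0.004,0.003],"grip":-1},{"translation":[2,-2,5],"twist":[-0.002,0.004,0.003],"grip":-1},{"translation":[2,-2,5],"twist":[-0.002,0.004,0.003],"grip":-1},{"translation":[2,-2,4],"twist":[-0.002,0.004,0.003],"grip":-1},{"translation":[0,0,2],"twist":[0,0,0],"grip":-1},{"translation":[-5,0,0],"twist":[0,0,0],"grip":-1},{"translation":[-6,0,0],"twist":[0,0,0],"grip":-1},{"translation":[-6,0,0],"twist":[0,0,0],"grip":-1},{"translation":[-3,0,0],"twist":[0,0,0],"grip":-1},{"translation":[0,0,0],"twist":[0,0,0],"grip":-1}]'; python3 plan.py 104 4 0.5836 -0.183 0.150
```

```text
t: 10.25
tool_pos: [0.5657, -0.1913, 0.1521]
orientation: [-0.384, 3.114, -0.006]
force: [-0.4, -0.3, -0.2]
opening: 0.0155
t 10.25 pos [ 0.5657 -0.1913  0.1521] yaw_y 104.05 tilt 0.34 F [-0.4 -0.3 -0.2] op 0.0155 q [-0.41  0.16  1.58 -0.    1.4  -2.23]
twist/row [-0.0011  0.001   0.0002] step mm 5.0
[-5, 1, 1]
[-5, 1, 1]
[-5, 1, 1]
[-5, 1, 1]
```

```bash
python3 -m pendant '[{"translation":[-5,1,0],"twist":[-0.001,0.001,0],"grip":-1},{"translation":[-5,1,0],"twist":[-0.001,0.001,0],"grip":-1},{"translation":[-5,1,0],"twist":[-0.001,0.001,0],"grip":-1},{"translation":[-2,1,0],"twist":[-0.001,0.001,0],"grip":-1},{"translation":[0.3,-4,0],"twist":[0,0,0.09],"grip":-1},{"translation":[0.4,-6,0],"twist":[0,0,0.14],"grip":-1},{"translation":[0.4,-6,0],"twist":[0,0,0.14],"grip":-1},{"translation":[0.4,-6,0],"twist":[0,0,0.14],"grip":-1},{"translation":[0.4,-6,0],"twist":[0,0,0.14],"grip":-1},{"translation":[0.4,-6,0],"twist":[0,0,0.14],"grip":-1}]'
cat > arc.py <<'E'
import numpy as np
from plant import robot
from scipy.spatial.transform import Rotation as R
s=robot.read_state(); p=s["tool_pos"]; d=p[:2]-[.541,-.194]; M=R.from_rotvec(s["orientation"]).as_matrix()
print("R",np.hypot(*d)*1000,"ang",np.degrees(np.arctan2(d[1],d[0])),"blade",np.degrees(np.arctan2(M[1,1],M[0,1]))-90,"z",p[2],"tilt",np.degrees(np.arccos(-M[2,2])),"fixtwist xy",np.round((M.T@np.cross(M[:,2],[0,0,-1]))[:2],3),"F",s["force"].round(1),"op",s["opening"],"q6",s["q"][5])
E
python3 arc.py
```

```text
t: 11.25
tool_pos: [0.5787, -0.2145, 0.1521]
orientation: [-0.883, -3.014, -0.0]
force: [-0.2, 0.3, -0.1]
opening: 0.0159
R 42.869590195647426 ang -28.51316366497553 blade -32.65148904244569 z 0.15211847182630978 tilt 0.05396437272147837 fixtwist xy [-0.    -0.001] F [-0.2  0.3 -0.1] op 0.01588150317849248 q6 -1.4389601362730136
```

```bash
python3 -m pendant '[{"translation":[0.4,-6.5,0.2],"twist":[0,0,0.135],"grip":-1},{"translation":[0.4,-6.5,0.2],"twist":[0,0,0.135],"grip":-1},{"translation":[0.4,-6.5,0.2],"twist":[0,0,0.135],"grip":-1},{"translation":[0.4,-6.5,0.2],"twist":[0,0,0.135],"grip":-1},{"translation":[0.4,-6.5,0.2],"twist":[0,0,0.135],"grip":-1},{"translation":[0.4,-6.5,0],"twist":[0,0,0.135],"grip":-1},{"translation":[0.4,-6.5,0],"twist":[0,0,0.135],"grip":-1},{"translation":[0.4,-6.5,0],"twist":[0,0,0.135],"grip":-1},{"translation":[0.4,-6.5,0],"twist":[0,0,0.135],"grip":-1},{"translation":[0.4,-6.5,0],"twist":[0,0,0.135],"grip":-1}]'; python3 arc.py
```

```text
t: 12.25
tool_pos: [0.5239, -0.2295, 0.1521]
orientation: [-2.621, -1.726, -0.013]
force: [2.5, 1.2, -0.5]
opening: 0.0157
R 39.372611563498054 ang -115.68072986845144 blade -113.276708412336 z 0.15212593997805218 tilt 0.5175925704842765 fixtwist xy [ 0.002 -0.009] F [ 2.5  1.2 -0.5] op 0.015741476147616493 q6 -0.1037204058802367
```

```bash
python3 -m pendant '[{"translation":[-0.6,-6,0.2],"twist":[0,-0.002,0.14],"grip":-1},{"translation":[-0.6,-6,0.2],"twist":[0,-0.002,0.14],"grip":-1},{"translation":[-0.4,-6,0.2],"twist":[0,-0.002,0.14],"grip":-1},{"translation":[-0.2,-6,0.2],"twist":[0,-0.002,0.14],"grip":-1},{"translation":[0,-6,0.2],"twist":[0,0,0.14],"grip":-1},{"translation":[0.2,-6,0],"twist":[0,0,0.14],"grip":-1},{"translation":[0.2,-6,0],"twist":[0,0,0.14],"grip":-1},{"translation":[0.4,-6,0],"twist":[0,0,0.14],"grip":-1},{"translation":[0.4,-6,0],"twist":[0,0,0.14],"grip":-1},{"translation":[0.4,-6,0],"twist":[0,0,0.14],"grip":-1}]'; python3 arc.py
```

```text
t: 13.25
tool_pos: [0.4979, -0.1816, 0.1527]
orientation: [3.107, -0.464, 0.004]
force: [-0.7, -0.2, -0.5]
opening: 0.016
R 44.84800047963053 ang 163.99240073930451 blade -196.97869337381144 z 0.1527054861678565 tilt 0.1507408623852053 fixtwist xy [ 0.    -0.003] F [-0.7 -0.2 -0.5] op 0.01601520174942975 q6 1.4202936584814638
```

```bash
python3 -m pendant '[{"translation":[0.6,-6,0.2],"twist":[0,-0.001,0.14],"grip":-1},{"translation":[0.6,-6,0.2],"twist":[0,-0.001,0.14],"grip":-1},{"translation":[0.6,-6,0.2],"twist":[0,0,0.14],"grip":-1},{"translation":[0.6,-6,0.2],"twist":[0,0,0.14],"grip":-1},{"translation":[0.4,-6,0.2],"twist":[0,0,0.14],"grip":-1},{"translation":[0.4,-6,0],"twist":[0,0,0.1],"grip":-1},{"translation":[0,0,0],"twist":[0,0,0],"grip":-1},{"translation":[0,0,0],"twist":[0,0,0],"grip":-1},{"translation":[0,0,0],"twist":[0,0,0],"grip":-1},{"translation":[0,0,0],"twist":[0,0,0],"grip":-1}]'; python3 arc.py
python3 - <<'E'
from h import *
a=[]
for n in("top","side"):
    p,d,i=shot(n); np.savez("b"+n+".npz",p=p,d=d)
    q=p[145:225,305:400] if n=="top" else p[130:220,220:327]
    a.append(cv2.resize(q[:,:,::-1],(356,300)))
cv2.imwrite("pics/b.png",np.vstack(a))
E
```

```text
t: 14.25
tool_pos: [0.5259, -0.1579, 0.1552]
orientation: [2.654, -1.676, 0.018]
force: [-0.2, -0.5, -0.6]
opening: 0.0158
R 39.13849803328886 ang 112.72359708631622 blade -244.54064806665718 z 0.1551771618968708 tilt 0.6633974627241915 fixtwist xy [-0.003 -0.011] F [-0.2 -0.5 -0.6] op 0.01583177366907615 q6 2.316465228357872
```

View pics/b.png

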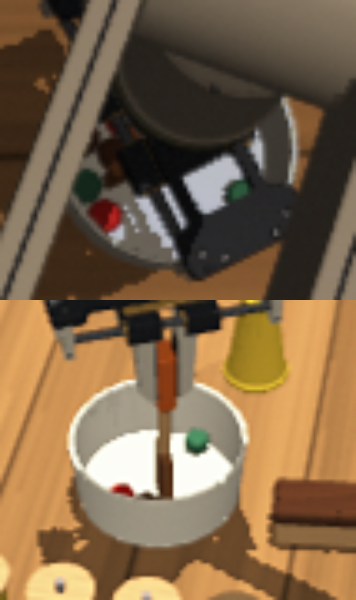

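Green sits alone at crop (197,440), while the red and dark buttons are bunched at the rack side. I'll lift straight out to check all six and unwind the wrist on the way.

```bash
python3 -m pendant '[{"translation":[8,3,0],"twist":[-0.003,-0.01,0],"grip":-1},{"translation":[8,3,-5],"twist":[0,0,0],"grip":-1},{"translation":[4,0,-15],"twist":[0,0,0],"grip":-1},{"translation":[0,0,-22],"twist":[0,0,0],"grip":-1},{"translation":[0,0,-25],"twist":[0,0,-0.14],"grip":-1},{"translation":[0,0,-28],"twist":[0,0,-0.14],"grip":-1},{"translation":[0,0,-28],"twist":[0,0,-0.14],"grip":-1},{"translation":[0,0,-28],"twist":[0,0,-0.14],"grip":-1},{"translation":[0,0,-20],"twist":[0,0,-0.14],"grip":-1},{"translation":[0,0,-12],"twist":[0,0,-0.14],"grip":-1}]'; python3 arc.py
cat > btn.py <<'E'
import sys
from h import *
np.set_printoptions(precision=4,suppress=True)
a=[]
for n in("top","side"):
    p,d,i=shot(n); P=pts(i,d); hs=cv2.cvtColor(p,cv2.COLOR_RGB2HSV)
    f=(P[...,2]>.012)&(P[...,2]<.03)&(hs[...,1]>80)&(np.hypot(P[...,0]-.541,P[...,1]+.194)<.068)
    c,l,s,ce=cv2.connectedComponentsWithStats(f.astype(np.uint8),connectivity=4)
    for k in range(1,c):
        if s[k,4]>8: print(n,s[k,4],ce[k],P[l==k].mean(0),p[l==k].mean(0).round())
    a.append(cv2.resize((p[145:225,305:400] if n=="top" else p[130:220,220:327])[:,:,::-1],(356,300)))
cv2.imwrite(f"pics/{sys.argv[1]}.png",np.vstack(a))
E
python3 btn.py c
```

```text
t: 15.35
tool_pos: [0.5283, -0.1844, 0.3528]
orientation: [3.114, -0.407, 0.003]
force: [-0.5, -0.1, -1.0]
opening: 0.016
R 15.930672274010522 ang 142.9603972101772 blade -194.89146890745178 z 0.35280034557599904 tilt 0.12010234762733896 fixtwist xy [ 0.001 -0.002] F [-0.5 -0.1 -1. ] op 0.016000368888052972 q6 1.4033316709230172
top 9 [333.7778 175.3333] [ 0.5726 -0.1567  0.0191] [68. 28. 25.]
top 56 [326.7679 181.6429] [ 0.556  -0.138   0.0201] [31. 18. 11.]
top 12 [325.5833 192.5833] [ 0.5274 -0.1341  0.02  ] [22. 39. 27.]
top 52 [369.3654 196.5192] [ 0.5156 -0.2461  0.0209] [42. 81. 55.]
side 32 [278.5625 171.6562] [ 0.5142 -0.2431  0.0194] [ 61. 117.  79.]
side 19 [256.5263 186.3158] [ 0.568  -0.1675  0.0213] [135.  46.  39.]
side 9 [263.6667 188.4444] [ 0.5449 -0.1624  0.0216] [73. 55. 41.]
```

View pics/c.png

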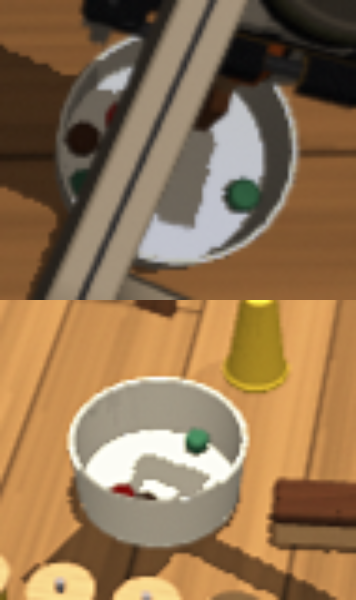

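I can't tell the buttons apart clearly because the forearm hides part of the pot and one red button may not have moved. I'll move the arm aside, outboard of the pot, for a clear view.

```bash
python3 plan.py -104.9 6 0.61 -0.37 0.355
```

```text
t 15.45 pos [ 0.5289 -0.1846  0.3535] yaw_y -105.1 tilt 0.27 F [-0.   0.3 -1.1] op 0.016 q [-0.43  0.    1.38 -0.    1.76  1.41]
twist/row [ 0.0002 -0.0008 -0.0006] step mm 33.7
[21, 26, 0]
[21, 26, 0]
[21, 26, 0]
[21, 26, 0]
[21, 26, 0]
[21, 26, 0]
```

```bash
python3 -m pendant '[{"translation":[21,26,0],"twist":[0,0,0],"grip":-1},{"translation":[21,26,0],"twist":[0,0,0],"grip":-1},{"translation":[21,26,0],"twist":[0,0,0],"grip":-1},{"translation":[21,26,0],"twist":[0,0,0],"grip":-1},{"translation":[21,26,0],"twist":[0,0,0],"grip":-1},{"translation":[21,26,0],"twist":[0,0,0],"grip":-1},{"translation":[0,0,0],"twist":[0,0,0],"grip":-1},{"translation":[0,0,0],"twist":[0,0,0],"grip":-1},{"translation":[0,0,0],"twist":[0,0,0],"grip":-1},{"translation":[0,0,0],"twist":[0,0,0],"grip":-1}]'; python3 btn.py d; python3 arc.py
```

```text
t: 16.45
tool_pos: [0.6078, -0.3757, 0.3467]
orientation: [-3.101, 0.479, 0.007]
force: [-0.2, 0.2, -1.2]
opening: 0.0159
top 177 [333.3051 180.9322] [ 0.5576 -0.1549  0.0202] [65. 23. 16.]
top 44 [327.6591 193.9091] [ 0.5238 -0.1393  0.0205] [23. 45. 31.]
top 52 [369.3654 196.5192] [ 0.5157 -0.2462  0.0206] [40. 77. 52.]
top 57 [332.6316 201.9474] [ 0.5029 -0.1515  0.02  ] [75. 18. 16.]
side 29 [278.4483 171.4138] [ 0.5147 -0.2439  0.0196] [ 70. 133.  91.]
side 20 [256.4  186.25] [ 0.5685 -0.168   0.021 ] [177.  56.  48.]
R 193.53544051098652 ang -69.76184064337447 blade -197.50911789160796 z 0.347179796492747 tilt 0.3151716385481367 fixtwist xy [-0.003  0.004] F [-0.5  0.1 -0.1] op 0.015673833058275126 q6 1.2507922511362992
```

View pics/d.png

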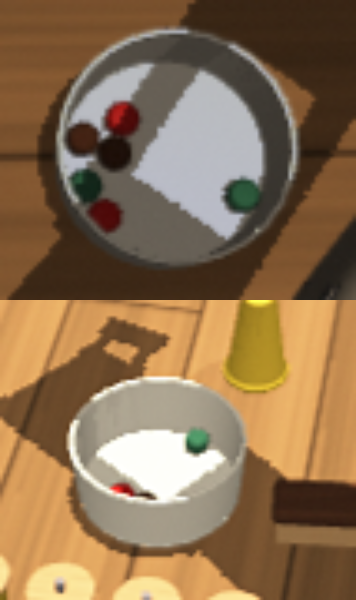

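The picture shows five buttons moved: two dark and one red and green bunched on the left, and a green on the right. The red at crop (121,119), px (337,177), is still where it started. I'll re-enter left of the inner dark button with the blade across and push +x, which drives that dark button and the red ahead of it.

```bash
python3 plan.py -27.5 10 0.526 -0.174 0.345
```

```text
t 16.55 pos [ 0.6079 -0.3756  0.3472] yaw_y -107.51 tilt 0.32 F [-0.5  0.1 -0.1] op 0.0157 q [-0.63  0.46  0.87  0.    1.82  1.25]
twist/row [-6.000e-04  1.000e-04 -1.396e-01] step mm 21.8
[-14, -17, 0]
[-11, -19, 0]
[-9, -20, 0]
[-6, -21, 0]
[-3, -22, 0]
[0, -22, 0]
[3, -22, 0]
[6, -21, 0]
[9, -20, 0]
[12, -18, 0]
```

```bash
python3 -m pendant '[{"translation":[-14,-17,0],"twist":[0,0,-0.14],"grip":-1},{"translation":[-11,-19,0],"twist":[0,0,-0.14],"grip":-1},{"translation":[-9,-20,0],"twist":[0,0,-0.14],"grip":-1},{"translation":[-6,-21,0],"twist":[0,0,-0.14],"grip":-1},{"translation":[-3,-22,0],"twist":[0,0,-0.14],"grip":-1},{"translation":[0,-22,0],"twist":[0,0,-0.14],"grip":-1},{"translation":[3,-22,0],"twist":[0,0,-0.14],"grip":-1},{"translation":[6,-21,0],"twist":[0,0,-0.14],"grip":-1},{"translation":[9,-20,0],"twist":[0,0,-0.14],"grip":-1},{"translation":[12,-18,0],"twist":[0,0,-0.14],"grip":-1}]'; python3 plan.py 0 6 0.526 -0.174 0.30
```

```text
t: 17.55
tool_pos: [0.5163, -0.1623, 0.3545]
orientation: [2.632, 1.704, 0.01]
force: [0.3, -0.2, -0.4]
opening: 0.016
t 17.55 pos [ 0.5163 -0.1623  0.3545] yaw_y -24.15 tilt 0.51 F [ 0.3 -0.2 -0.4] op 0.016 q [-0.4  -0.05  1.43  0.    1.75  0.02]
twist/row [ 0.0015 -0.0001 -0.0702] step mm 9.4
[-1, 2, 9]
[-1, 2, 9]
[-1, 2, 9]
[-2, 2, 9]
[-2, 2, 9]
[-2, 2, 9]
```

```bash
python3 -m pendant '[{"translation":[-1,2,9],"twist":[0.001,0,-0.07],"grip":-1},{"translation":[-1,2,9],"twist":[0.001,0,-0.07],"grip":-1},{"translation":[-1,2,9],"twist":[0.001,0,-0.07],"grip":-1},{"translation":[-2,2,9],"twist":[0.001,0,-0.07],"grip":-1},{"translation":[-2,2,9],"twist":[0.001,0,-0.07],"grip":-1},{"translation":[-2,2,12],"twist":[0.001,0,-0.07],"grip":-1},{"translation":[0,0,15],"twist":[0,0,0],"grip":-1},{"translation":[0,0,15],"twist":[0,0,0],"grip":-1},{"translation":[0,0,10],"twist":[0,0,0],"grip":-1},{"translation":[0,0,0],"twist":[0,0,0],"grip":-1}]'; python3 plan.py 0 6 0.526 -0.174 0.18; python3 tip.py e
```

```text
t: 18.55
tool_pos: [0.5266, -0.1657, 0.2629]
orientation: [2.181, 2.235, 0.015]
force: [0.6, -0.8, 0.1]
opening: 0.0161
t 18.55 pos [ 0.5266 -0.1657  0.2629] yaw_y 1.39 tilt 1.22 F [ 0.6 -0.8  0.1] op 0.0161 q [-0.4  -0.04  1.58  0.    1.58 -0.42]
twist/row [0.0034 0.0011 0.004 ] step mm 13.9
[-1, 0, 14]
[-1, 0, 14]
[-1, 0, 14]
[-1, 0, 14]
[-1, 0, 14]
[-1, 0, 14]
side tcp [ 0.5268 -0.1658  0.2637] n 191
 dz -0.145 19 mean-tcp mm [  -0.2   17.1 -130.9] zmin -139.4 rect [29.1  7.3] 77.4
 dz -0.125 24 mean-tcp mm [  -0.4   18.5 -114.2] zmin -122.9 rect [27.3  7.3] 71.7
 dz -0.105 29 mean-tcp mm [ -1.   17.9 -94.4] zmin -103.9 rect [27.5  7.7] 75.0
 dz -0.085 35 mean-tcp mm [  0.2  14.3 -75.1] zmin -84.5 rect [10.9 22.7] 10.9
 dz -0.065 29 mean-tcp mm [  0.1   8.1 -56.2] zmin -64.5 rect [11.3  8.3] 18.7
 dz -0.045 32 mean-tcp mm [ -0.    8.1 -35.1] zmin -44.9 rect [11.2  6.3] 5.5
 dz -0.025 23 mean-tcp mm [ -0.9  11.  -13.9] zmin -23.5 rect [14.2 15.9] 1.4
```

```bash
python3 -m pendant '[{"translation":[-3,0,10],"twist":[0.005,0.002,0.008],"grip":-1},{"translation":[-3,0,12],"twist":[0.005,0.002,0.008],"grip":-1},{"translation":[-2,0,12],"twist":[0.005,0.002,0.008],"grip":-1},{"translation":[-2,0,12],"twist":[0.003,0,0],"grip":-1},{"translation":[-1,0,10],"twist":[0.002,0,0],"grip":-1},{"translation":[-1,0,10],"twist":[0,0,0],"grip":-1},{"translation":[0,0,6],"twist":[0,0,0],"grip":-1},{"translation":[0,0,3],"twist":[0,0,0],"grip":-1},{"translation":[0,0,0],"twist":[0,0,0],"grip":-1},{"translation":[0,0,0],"twist":[0,0,0],"grip":-1}]'; python3 plan.py 0 5 0.526 -0.174 0.152
```

```text
t: 19.6
tool_pos: [0.5279, -0.1795, 0.1827]
orientation: [2.225, 2.217, -0.0]
force: [0.4, 0.6, -0.9]
opening: 0.0155
t 19.6 pos [ 0.5279 -0.1795  0.1827] yaw_y -0.2 tilt 0.02 F [ 0.4  0.6 -0.9] op 0.0155 q [-0.42  0.04  1.65 -0.    1.45 -0.42]
twist/row [-0.      0.     -0.0007] step mm 6.2
[1, 0, 6]
[1, 0, 6]
[1, 0, 6]
[1, 0, 6]
[1, 0, 6]
```

```bash
python3 -m pendant '[{"translation":[3,-1,3],"twist":[0,0,0],"grip":-1},{"translation":[2,-1,5],"twist":[0,0,0],"grip":-1},{"translation":[0,0,5],"twist":[0,0,0],"grip":-1},{"translation":[0,0,5],"twist":[0,0,0],"grip":-1},{"translation":[0,0,5],"twist":[0,0,0],"grip":-1},{"translation":[0,0,4],"twist":[0,0,0],"grip":-1},{"translation":[0,0,2],"twist":[0,0,0],"grip":-1},{"translation":[0,0,1],"twist":[0,0,0],"grip":-1},{"translation":[0,0,0],"twist":[0,0,0],"grip":-1},{"translation":[0,0,0],"twist":[0,0,0],"grip":-1}]'; python3 plan.py 0 6 0.556 -0.174 0.151
```

```text
t: 20.6
tool_pos: [0.5296, -0.1781, 0.1561]
orientation: [2.216, 2.207, 0.001]
force: [0.1, -1.0, 1.3]
opening: 0.0158
t 20.6 pos [ 0.5296 -0.1781  0.1561] yaw_y -0.23 tilt 0.78 F [ 0.1 -1.   1.3] op 0.0158 q [-0.41  0.04  1.69 -0.    1.39 -0.41]
twist/row [ 0.0017  0.0015 -0.0007] step mm 4.5
[1, 4, 1]
[1, 4, 1]
[1, 4, 1]
[1, 4, 1]
[1, 4, 1]
[1, 4, 1]
```

```bash
python3 -m pendant '[{"translation":[1,4,1],"twist":[0.001,0.001,0],"grip":-1},{"translation":[1,4,1],"twist":[0.001,0.001,0],"grip":-1},{"translation":[1,4,1],"twist":[0.001,0.001,0],"grip":-1},{"translation":[1,4,1],"twist":[0.001,0.001,0],"grip":-1},{"translation":[0,4,0],"twist":[0.001,0.001,0],"grip":-1},{"translation":[0,4,0],"twist":[0,0,0],"grip":-1},{"translation":[0,4,0],"twist":[0,0,0],"grip":-1},{"translation":[0,2,0],"twist":[0,0,0],"grip":-1},{"translation":[0,0,0],"twist":[0,0,0],"grip":-1},{"translation":[0,0,0],"twist":[0,0,0],"grip":-1}]'; python3 plan.py 0 6 0.556 -0.174 0.151;python3 btn.py f
```

```text
t: 21.6
tool_pos: [0.5592, -0.1731, 0.1487]
orientation: [-2.224, -2.216, 0.007]
force: [-1.6, -0.2, -0.3]
opening: 0.016
t 21.6 pos [ 0.5592 -0.1731  0.1487] yaw_y -0.19 tilt 0.28 F [-1.6 -0.2 -0.3] op 0.016 q [-0.39  0.14  1.61 -0.    1.4  -0.38]
twist/row [-0.0008  0.0003 -0.0006] step mm 0.7
[0, -1, 0]
[0, -1, 0]
[0, -1, 0]
[0, -1, 0]
[0, -1, 0]
[0, -1, 0]
top 17 [335.7647 172.4118] [ 0.5801 -0.162   0.0193] [33. 22. 15.]
top 13 [335.1538 181.9231] [ 0.5544 -0.1591  0.0232] [44. 32. 24.]
top 32 [328.7188 194.625 ] [ 0.5219 -0.1419  0.0206] [19. 37. 25.]
top 29 [332.9655 200.2069] [ 0.5074 -0.1525  0.0199] [79. 24. 20.]
side 29 [278.5862 171.5172] [ 0.5141 -0.2429  0.0203] [ 66. 125.  85.]
side 31 [251.3548 184.0323] [ 0.5855 -0.1741  0.0212] [108.  44.  35.]
```

View pics/f.png

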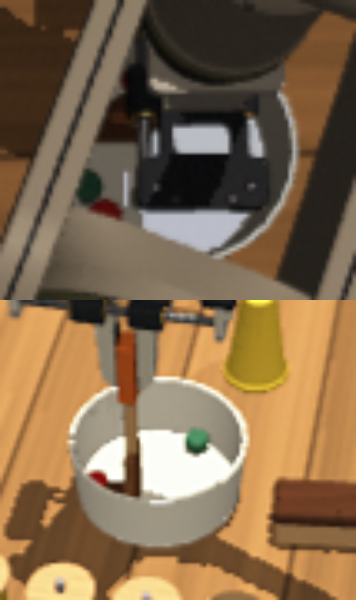

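The red (side crop (98,478)) has been pushed well over toward +x by the dark button. I'll push a little further, back off, lift and check numerically.

```bash
python3 -m pendant '[{"translation":[0,4,0],"twist":[0,0,0],"grip":-1},{"translation":[0,2,0],"twist":[0,0,0],"grip":-1},{"translation":[0,-6,0],"twist":[0,0,0],"grip":-1},{"translation":[-3,-5,-6],"twist":[0,0,0],"grip":-1},{"translation":[0,0,-18],"twist":[0,0,0],"grip":-1},{"translation":[0,0,-25],"twist":[0,0,0],"grip":-1},{"translation":[0,0,-30],"twist":[0,0,0],"grip":-1},{"translation":[0,0,-35],"twist":[0,0,0.1],"grip":-1},{"translation":[0,0,-35],"twist":[0,0,0.1],"grip":-1},{"translation":[0,0,-30],"twist":[0,0,0.1],"grip":-1}]'; python3 plan.py -45 6 0.61 -0.37 0.355
```

```text
t: 22.7
tool_pos: [0.5513, -0.1753, 0.3312]
orientation: [-2.533, -1.845, 0.01]
force: [0.5, -0.1, -0.8]
opening: 0.0159
t 22.7 pos [ 0.5513 -0.1753  0.3312] yaw_y -17.87 tilt 0.58 F [ 0.5 -0.1 -0.8] op 0.0159 q [-0.4   0.06  1.36 -0.    1.73 -0.08]
twist/row [-0.0016  0.0005  0.0789] step mm 34.1
[-28, 19, -4]
[-26, 21, -4]
[-25, 23, -4]
[-23, 25, -4]
[-21, 27, -4]
[-18, 29, -4]
```

```bash
python3 -m pendant '[{"translation":[-28,19,-4],"twist":[-0.001,0,0.079],"grip":-1},{"translation":[-26,21,-4],"twist":[-0.001,0,0.079],"grip":-1},{"translation":[-25,23,-4],"twist":[-0.001,0,0.079],"grip":-1},{"translation":[-23,25,-4],"twist":[-0.001,0,0.079],"grip":-1},{"translation":[-21,27,-4],"twist":[-0.001,0,0.079],"grip":-1},{"translation":[-18,28,-4],"twist":[-0.001,0,0.079],"grip":-1},{"translation":[0,0,0],"twist":[0,0,0],"grip":-1},{"translation":[0,0,0],"twist":[0,0,0],"grip":-1},{"translation":[0,0,0],"twist":[0,0,0],"grip":-1},{"translation":[0,0,0],"twist":[0,0,0],"grip":-1}]'; python3 btn.py g
```

```text
t: 23.7
tool_pos: [0.6126, -0.377, 0.3739]
orientation: [2.896, 1.17, 0.031]
force: [-0.0, -0.4, -0.6]
opening: 0.0162
top 120 [340.5083 170.025 ] [ 0.5862 -0.1744  0.02  ] [71. 21. 15.]
top 50 [329.36 174.7 ] [ 0.5739 -0.1451  0.0211] [59. 32. 19.]
top 44 [327.9091 194.1136] [ 0.5234 -0.14    0.02  ] [20. 39. 27.]
top 53 [369.3208 196.5849] [ 0.5155 -0.2461  0.0205] [39. 75. 51.]
top 57 [332.6316 201.9474] [ 0.5028 -0.1515  0.02  ] [74. 18. 16.]
side 30 [278.6667 171.4667] [ 0.5139 -0.2437  0.0197] [ 70. 132.  90.]
side 41 [251.8537 183.7073] [ 0.5845 -0.1764  0.0206] [124.  45.  35.]
```

View pics/g.png

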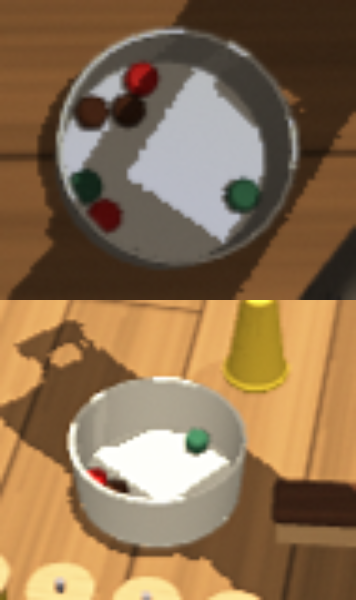

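All six buttons are now at least 25 mm from their starting spots and inside the pot. Next I carry the paddle over the rack at height to the tray, at (0.5437, 0.1826) with its length along 21.4°, so tool y goes to -68.6°.

```bash
python3 plan.py -60 10 0.555 0.02 0.36
```

```text
t 23.8 pos [ 0.6126 -0.3768  0.3741] yaw_y -45.99 tilt 1.55 F [-1.3  0.1 -0.2] op 0.016 q [-0.63  0.45  0.83  0.01  1.84  0.18]
twist/row [ 0.0023 -0.0014  0.0245] step mm 40.1
[23, -33, 1]
[23, -33, 1]
[22, -34, 1]
[21, -34, 1]
[20, -35, 1]
[19, -35, 1]
[18, -36, 1]
[18, -36, 1]
[17, -36, 1]
[16, -37, 1]
```

```bash
python3 -m pendant '[{"translation":[23,-33,0],"twist":[0.002,-0.001,0.024],"grip":-1},{"translation":[23,-33,0],"twist":[0.002,-0.001,0.024],"grip":-1},{"translation":[22,-34,0],"twist":[0.002,-0.001,0.024],"grip":-1},{"translation":[21,-34,0],"twist":[0.002,-0.001,0.024],"grip":-1},{"translation":[20,-35,0],"twist":[0.002,-0.001,0.024],"grip":-1},{"translation":[19,-35,0],"twist":[0.002,-0.001,0.024],"grip":-1},{"translation":[18,-36,0],"twist":[0.002,-0.001,0.024],"grip":-1},{"translation":[18,-36,0],"twist":[0.002,-0.001,0.024],"grip":-1},{"translation":[17,-36,0],"twist":[0.002,-0.001,0.024],"grip":-1},{"translation":[16,-37,0],"twist":[0.002,-0.001,0.024],"grip":-1}]'; python3 plan.py -68.6 6 0.5437 0.1826 0.35
```

```text
t: 24.8
tool_pos: [0.5486, 0.0368, 0.3709]
orientation: [3.034, 0.811, 0.013]
force: [1.0, 0.1, -0.9]
opening: 0.0157
t 24.8 pos [0.5486 0.0368 0.3709] yaw_y -60.07 tilt 0.49 F [ 1.   0.1 -0.9] op 0.0157 q [-0.03 -0.03  1.37  0.    1.78  1.02]
twist/row [ 0.0004 -0.0014  0.0248] step mm 24.6
[11, -21, 4]
[11, -22, 3]
[10, -22, 3]
[10, -22, 3]
[9, -22, 3]
[9, -23, 3]
```

```bash
python3 -m pendant '[{"translation":[11,-21,3],"twist":[0,-0.001,0.024],"grip":-1},{"translation":[11,-22,3],"twist":[0,-0.001,0.024],"grip":-1},{"translation":[10,-22,3],"twist":[0,-0.001,0.024],"grip":-1},{"translation":[10,-22,3],"twist":[0,-0.001,0.024],"grip":-1},{"translation":[8,-20,3],"twist":[0,-0.001,0.024],"grip":-1},{"translation":[6,-13,3],"twist":[0,0,0.024],"grip":-1},{"translation":[0,0,0],"twist":[0,0,0],"grip":-1},{"translation":[0,0,0],"twist":[0,0,0],"grip":-1},{"translation":[0,0,0],"twist":[0,0,0],"grip":-1},{"translation":[0,0,0],"twist":[0,0,0],"grip":-1}]'; python3 plan.py -68.6 8 0.5437 0.1826 0.22
```

```text
t: 25.8
tool_pos: [0.5375, 0.1836, 0.3579]
orientation: [3.081, 0.61, 0.021]
force: [0.1, -0.5, -0.7]
opening: 0.0158
t 25.8 pos [0.5375 0.1836 0.3579] yaw_y -67.62 tilt 0.78 F [ 0.1 -0.5 -0.7] op 0.0158 q [ 0.24  0.02  1.36 -0.    1.75  1.42]
twist/row [ 0.0004 -0.0017  0.0021] step mm 17.3
[0, 0, 17]
[0, 0, 17]
[0, 0, 17]
[1, 0, 17]
[1, 0, 17]
[1, 0, 17]
[1, 0, 17]
[1, 0, 17]
```

```bash
python3 -m pendant '[{"translation":[1,1,12],"twist":[0,-0.002,0.002],"grip":-1},{"translation":[1,1,15],"twist":[0,-0.002,0.002],"grip":-1},{"translation":[1,1,15],"twist":[0,-0.002,0.002],"grip":-1},{"translation":[1,1,15],"twist":[0,-0.002,0.002],"grip":-1},{"translation":[0,0,15],"twist":[0,-0.002,0.002],"grip":-1},{"translation":[0,0,12],"twist":[0,-0.002,0.002],"grip":-1},{"translation":[0,0,9],"twist":[0,-0.002,0.002],"grip":-1},{"translation":[0,0,5],"twist":[0,0,0.002],"grip":-1},{"translation":[0,0,0],"twist":[0,0,0],"grip":-1},{"translation":[0,0,0],"twist":[0,0,0],"grip":-1}]'; python3 tip.py i; python3 plan.py -68.6 5 0.5437 0.1826 0.205
```

```text
t: 26.8
tool_pos: [0.5431, 0.1787, 0.2483]
orientation: [3.084, 0.578, -0.009]
force: [0.3, -0.1, -0.5]
opening: 0.0157
side tcp [0.5431 0.1787 0.2485] n 341
 dz -0.145 41 mean-tcp mm [   6.9    6.6 -131.5] zmin -138.4 rect [31.2  3.9] 21.9
 dz -0.125 73 mean-tcp mm [   5.9    6.3 -115. ] zmin -124.2 rect [33.7  5.7] 17.8
 dz -0.105 77 mean-tcp mm [  3.8   5.7 -94.7] zmin -104.9 rect [33.5  4.5] 20.4
 dz -0.085 88 mean-tcp mm [  5.3   4.4 -76.2] zmin -84.8 rect [34.1 12.5] 20.9
 dz -0.065 25 mean-tcp mm [  3.3   6.2 -55.4] zmin -64.5 rect [10.   4.5] 21.2
 dz -0.045 34 mean-tcp mm [  2.5   5.3 -35.7] zmin -44.6 rect [12.   5.8] 18.2
t 26.85 pos [0.5431 0.1787 0.2485] yaw_y -68.76 tilt 0.38 F [-0.3  0.  -0.3] op 0.0158 q [ 0.23  0.05  1.52 -0.    1.58  1.43]
twist/row [ 0.0005  0.0012 -0.0006] step mm 8.7
[0, -1, 9]
[0, -1, 9]
[0, -1, 9]
[0, -1, 9]
[0, -1, 9]
```

The paddle leans about 2.5° in the grip, so its tip sits about (8, 2) mm from the TCP. I'll compensate and lower.

```bash
python3 plan.py -68.6 6 0.5352 0.1808 0.200
```

```text
t 26.85 pos [0.5431 0.1787 0.2485] yaw_y -68.76 tilt 0.38 F [-0.3  0.  -0.3] op 0.0158 q [ 0.23  0.05  1.52 -0.    1.58  1.43]
twist/row [ 0.0004  0.001  -0.0005] step mm 8.2
[-1, -1, 8]
[-1, -1, 8]
[-1, -1, 8]
[-1, -1, 8]
[-1, -1, 8]
[-1, -1, 8]
```

```bash
python3 -m pendant '[{"translation":[-2,-1,5],"twist":[0,0.001,0],"grip":-1},{"translation":[-2,-1,7],"twist":[0,0.001,0],"grip":-1},{"translation":[-1,-1,7],"twist":[0,0.001,0],"grip":-1},{"translation":[-1,-1,7],"twist":[0,0.001,0],"grip":-1},{"translation":[-1,-1,6],"twist":[0,0.001,0],"grip":-1},{"translation":[0,0,5],"twist":[0,0,0],"grip":-1},{"translation":[0,0,3],"twist":[0,0,0],"grip":-1},{"translation":[0,0,0],"twist":[0,0,0],"grip":-1},{"translation":[0,0,0],"twist":[0,0,0],"grip":-1},{"translation":[0,0,0],"twist":[0,0,0],"grip":-1}]'; python3 tip.py j; python3 plan.py -68.6 5 0.5352 0.1808 0.187
```

```text
t: 27.85
tool_pos: [0.5347, 0.1812, 0.2066]
orientation: [3.085, 0.579, 0.004]
force: [0.2, 0.2, -0.1]
opening: 0.0162
side tcp [0.5348 0.1812 0.2067] n 303
 dz -0.145 38 mean-tcp mm [   7.3    6.5 -131.4] zmin -137.4 rect [32.   4.2] 20.7
 dz -0.125 65 mean-tcp mm [   7.4    7.  -114.8] zmin -125.0 rect [34.5 10.2] 4.9
 dz -0.105 68 mean-tcp mm [  5.7   6.4 -95. ] zmin -105.0 rect [33.3  6.4] 20.6
 dz -0.085 84 mean-tcp mm [  5.    4.7 -75.9] zmin -84.6 rect [33.2 11.1] 18.5
 dz -0.065 30 mean-tcp mm [  3.8   5.3 -54.6] zmin -63.8 rect [11.6  7.6] 12.4
 dz -0.045 18 mean-tcp mm [  2.8   5.2 -38.1] zmin -42.8 rect [11.7  6. ] 19.8
t 27.9 pos [0.5348 0.1812 0.2067] yaw_y -68.75 tilt 0.22 F [ 0.1 -0.2 -0.5] op 0.0162 q [ 0.24  0.04  1.61 -0.    1.49  1.44]
twist/row [ 0.0006 -0.0005 -0.0005] step mm 3.9
[0, 0, 4]
[0, 0, 4]
[0, 0, 4]
[0, 0, 4]
[0, 0, 4]
```

Position and tilt are good. I'll lower the last 19 mm gently and let it settle.

```bash
python3 -m pendant '[{"translation":[0,0,3],"twist":[0,0,0],"grip":-1},{"translation":[0,0,4],"twist":[0,0,0],"grip":-1},{"translation":[0,0,4],"twist":[0,0,0],"grip":-1},{"translation":[0,0,3],"twist":[0,0,0],"grip":-1},{"translation":[0,0,2],"twist":[0,0,0],"grip":-1},{"translation":[0,0,1],"twist":[0,0,0],"grip":-1},{"translation":[0,0,0],"twist":[0,0,0],"grip":-1},{"translation":[0,0,0],"twist":[0,0,0],"grip":-1},{"translation":[0,0,0],"twist":[0,0,0],"grip":-1},{"translation":[0,0,0],"twist":[0,0,0],"grip":-1}]'; python3 tip.py k; python3 plan.py -68.6 5 0.5352 0.1808 0.187; python3 btn.py l
```

```text
t: 28.9
tool_pos: [0.5352, 0.1812, 0.1887]
orientation: [3.085, 0.579, 0.006]
force: [0.1, -0.6, -1.1]
opening: 0.0159
side tcp [0.5352 0.1812 0.1887] n 277
 dz -0.145 34 mean-tcp mm [   8.3    6.9 -131.4] zmin -139.0 rect [31.7  3.4] 21.4
 dz -0.125 64 mean-tcp mm [   7.5    6.8 -115. ] zmin -125.0 rect [32.6  4.2] 18.5
 dz -0.105 64 mean-tcp mm [  6.4   6.7 -94.4] zmin -104.0 rect [32.   4.8] 22.2
 dz -0.085 77 mean-tcp mm [  5.5   4.5 -75.8] zmin -85.0 rect [33.6 11.4] 17.9
 dz -0.065 25 mean-tcp mm [  3.8   5.8 -54.9] zmin -64.9 rect [10.3  5.4] 16.8
 dz -0.045 13 mean-tcp mm [  3.3   6.1 -38.9] zmin -44.9 rect [9.6 4. ] 22.3
t 28.95 pos [0.5352 0.1812 0.1887] yaw_y -68.75 tilt 0.26 F [-0.4 -0.5 -0.9] op 0.0162 q [ 0.24  0.05  1.63 -0.    1.46  1.44]
twist/row [ 0.0006 -0.0007 -0.0005] step mm 0.4
[0, 0, 0]
[0, 0, 0]
[0, 0, 0]
[0, 0, 0]
[0, 0, 0]
top 170 [337.0706 171.3   ] [ 0.5829 -0.1654  0.0201] [87. 30. 21.]
top 46 [327.913  194.1087] [ 0.5233 -0.14    0.0202] [42. 80. 55.]
top 53 [369.434  196.5472] [ 0.5157 -0.2465  0.02  ] [38. 75. 50.]
top 52 [332.7692 201.7115] [ 0.5034 -0.1518  0.0205] [156.  36.  34.]
side 29 [278.6207 171.5517] [ 0.514  -0.2431  0.0199] [ 70. 134.  91.]
side 28 [253.3571 184.6429] [ 0.5791 -0.1732  0.0207] [156.  69.  47.]
```

View pics/k.png

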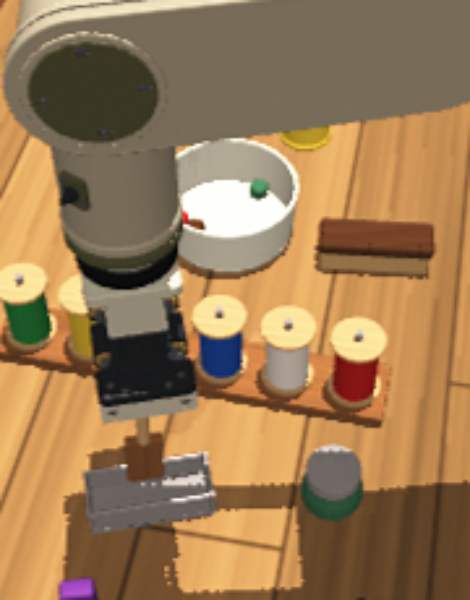

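The picture shows the blade (crop (145,457)) over the middle of the tray and in line with it, clear of the rim. Brush and tin are where they were. Handing in.

```bash
python3 -c "from plant import robot; print(robot.close_job())"
```

```text
the job is handed in; nothing more can be done
None
```

The job is done and handed in at about 29 s; no verdict was reported. I took the orange paddle from the stand and stirred the buttons. I then carried it over the rack with its tip at about 0.23 m and finished holding it over the drip tray.

- **Stirring:** The first sweep left one red button where it lay. A second push moved it about 30 mm, and by camera all six were then at least 25 mm from their starts and in the pot. In the last pictures three buttons were seen singly, and the two dark ones and that red showed as one touching cluster.
- **Final pose:** The tip is about 14 mm above the tray rim, within about 2 mm of the tray's centre. The blade is in line with the tray within about 1°, and the wrist force stayed near zero, so there was no sign of touching the tray.
- **Off nominal:** The paddle leans about 2.5° in the grip, under the 8° limit; I shifted the tool to compensate rather than straighten it. The tip is at 14 mm rather than the 10 mm you asked for, within the 3–22 mm allowed.
- **Bystanders:** The tin and brush looked unmoved in the last picture and the cone is only partly visible there; I did not re-measure any of the three.

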